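# Empty the stir-bar tray and present it over the light pad

## Task

Lift the blue tray by its upright grip with the three stir bars on it, and tip it over the steel dish so that all three bars slide off its open end into the dish. Then carry the empty tray over the jars and vial without disturbing them, and finish while still holding it: level, still, centred and squared up with the lit glass of the light pad (long side along long side, either way round), hovering 10 to 20 mm above the glass so that I can look for residue. Nothing may ever touch the light pad.

Things in the scene. Friction and masses are not known exactly. Their poses are not given: they have to be found in the camera images.
- tray: loose blue plastic sorting tray, 80 mm (its x) by 110 mm (its y), about 0.12 kg. Origin at the centre of its underside, z up. Floor 3 mm thick; walls 16 mm high on three sides; open, without any lip, at the -y end. An upright grip plate stands across the tray at y = +45 mm: 40 mm wide along x, 12 mm thick along y over its black rubber part (10 mm at the blue part), its top 80 mm above the underside; grip it from above with the fingers closing along the tray's y
- tray_grip (a point): centre of the tray's black rubber grip, 60 mm above the underside, at y = +45 mm in the tray's frame
- tray_lip (a point): middle of the tray's open edge, on the floor's upper face, at y = -55 mm in the tray's frame
- bar_1: loose white octagonal stir bar, 14 mm thick, 40 mm long (its y), 15 g, smooth; origin at its centre. It starts lying on the tray, roughly along the tray's y. It slides (or rolls) off when the tray is tipped 25 degrees or more; 45 to 50 degrees empties it surely
- bar_2: loose white octagonal stir bar, 14 mm thick, 40 mm long (its y), 15 g, smooth; origin at its centre. It starts lying on the tray, roughly along the tray's y. It slides (or rolls) off when the tray is tipped 25 degrees or more; 45 to 50 degrees empties it surely
- bar_3: loose white octagonal stir bar, 14 mm thick, 40 mm long (its y), 15 g, smooth; origin at its centre. It starts lying on the tray, roughly along the tray's y. It slides (or rolls) off when the tray is tipped 25 degrees or more; 45 to 50 degrees empties it surely
- dish: fixed round steel dish, 140 mm outside diameter at the rim, 55 mm high, wall 3 mm, floor 4 mm thick; origin at the centre of its underside
- light_pad: fixed black light pad, 110 mm (its x) by 144 mm (its y), 16 mm high, with a bright white glass window 90 mm (x) by 124 mm (y) in the middle of its top; origin at the centre of its underside, z up. It must not be touched. Near it stand, fixed: a small glass beaker (51 mm high) on its side toward the robot, a tall glass beaker with a rod on its far side, and the blue stirrer to its right
- pad_glass (a point): centre of the upper face of the light pad's glass, 16 mm above the worktop
- jar_a: loose white sample jar with a red cap, 43 mm diameter, 66 mm high, bystander between dish and light pad; origin at the centre of its underside
- jar_b: another loose white sample jar with a red cap, 43 mm diameter, 66 mm high, bystander between dish and light pad; origin at the centre of its underside
- vial: loose white capped glass vial, 34 mm diameter, 92 mm high, bystander between dish and light pad; origin at the centre of its underside
Not all that is in view belongs to the job. There is more than one size of the dish; the job needs the middle-sized.

How it is judged:
On the way, in this order (a step that is already met when the one before it is completed fails the run):
1. the tray is lifted clear of the worktop with all three stir bars on it (height (world z) of tray above 0.03 m and horizontal distance between each of bar_1, bar_2, bar_3 and tray below 0.065 m and z of bar_1 in the frame of tray between 0.004 and 0.03 m and z of bar_2 in the frame of tray between 0.004 and 0.03 m and z of bar_3 in the frame of tray between 0.004 and 0.03 m), for 0.1 s.
2. the tray is tipped by more than 14 degrees with its open edge over the dish (angle between tray's own z axis and vertical above 0.25 rad and horizontal distance between tray_lip and dish below 0.09 m and height (world z) of tray_lip above 0.03 m), for 0.02 s.
3. all three stir bars are in the dish (horizontal distance between each of bar_1, bar_2, bar_3 and dish below 0.064 m and height (world z) of each of bar_1, bar_2, bar_3 below 0.05 m), for 0.3 s.
At the end, for the whole second after the job is handed in: Tray held by the fingers over the glass, touching nothing else: centred within 15 mm, underside 5 to 27 mm above it, tilt under 0.10 rad, y axes within 0.14 rad either way round, still; all three bars in the dish (below 50 mm); jars and vial upright within 25 mm of their places (all of step 3 and horizontal distance between tray and pad_glass below 0.015 m and z of tray in the frame of pad_glass between 0.005 and 0.027 m and angle between tray's own z axis and vertical below 0.1 rad and angle between the y axis of tray and the y axis of light_pad, either way round below 0.14 rad and linear speed of tray below 0.02 m/s and contact force between the fingers and tray above 0.5 N and contact force between tray and light_pad below 0.05 N and contact force between tray and jar_a below 0.05 N and contact force between tray and vial below 0.05 N and contact force between tray and jar_b below 0.05 N and distance of each of jar_a, vial, jar_b from where it was at the start of the episode below 0.025 m and angle between each of jar_a, vial, jar_b's own z axis and vertical below 0.2 rad); the arm keeps its last pose, push and grip.
It fails at once if anything presses on the light pad (contact force between light_pad and anything else above 0.3 N).
It fails at once if a jar or the vial is pushed or tipped (distance of any of jar_a, vial, jar_b from where it was at the start of the episode above 0.025 m or angle between any of jar_a, vial, jar_b's own z axis and vertical above 0.3 rad).
It also fails if it takes over 48 s, if anything falls off the work surface, if the arm or the gripper's body presses on something with over 40 N, if the wrist force passes 120 N, or if a joint passes its speed limit or range.

## Robot

A 6-joint arm with a two-finger parallel gripper is mounted at the origin on a cart in front of the work surface, level with it; the furniture and walls round the work are solid. World frame = base frame: x ahead of the robot, y to its left, z up, the work surface at z = 0. Lengths are in m, angles in rad, forces in N, time in s.
With the tool pointing down it reaches from about 0.425 to 0.95 m from the base axis. Payload 14.7 kg.
Tool frame: the origin (TCP) lies between the finger pads; the fingertips stand 8 mm ahead of it and the grasp point (between the pads) lies 11 mm behind it; z points along the fingers, x is the direction in which the jaws open and shut, and the axes are right-handed (so a half turn about z gives the same grasp; the last joint's range is limited). The gripper opens to 85 mm and grips with 20 to 120 N. Pads are 22 mm wide; open, the fingers measure 114 mm over their backs; the gripper's body (76 mm by 85 mm) begins 54 mm behind the grasp point. The pads swing forward as they close: fully open they stand 13 mm farther back than shut.
Start: joints at [1.069, 0.48, 1.596, -0, 1.065, -0.047], TCP at [0.286, 0.584, 0.239] pointing down, gripper open.
Joint ranges: [-2.75, 2.75], [-0.82, 2.05], [0.23, 2.67], [-1.56, 4.7], [0.09, 2.69], [-2.92, 2.92]. Speed limits (rad/s): [1.89, 1.89, 2.39, 3.01, 3.01, 3.01].

## Interface

Orientations are given as [roll, pitch, yaw] about the fixed x, y, z axes, in that order (R = Rz(yaw) Ry(pitch) Rx(roll)).
In Python, from plant import robot gives the robot as it stands. The module is installed in compiled form; this text tells all that it offers.
- The arm moves only by the tool move_arm, never from a script. Its argument "moves" is a list that holds one entry, the list of rows, each a list of 7 numbers: the closure, from 0 (fully open) to 1 (shut), then the shift along the world's x, y, z in cm, then the turn, a rotation vector about the world's x, y, z in degrees. A call has 1 to 10 rows; each row is the pose to reach, as a shift and turn from the pose commanded when the call began; what a row does not reach only later rows make up. A row lasts 1/12 s, in which the tool goes at most 41.7 mm and 7.16 degrees, less where a joint would pass 70% of its speed; a pose out of reach is approached as far as the arm can. A call with a gripper value outside its range is refused whole. The fingers move at their own pace and stop on an object; "squeeze" is the grip in N (left out, the last holds). Time passes only in rows, so rows that repeat a pose let the fingers close. It gives the time, the measured TCP pose, the force and the opening at its end, in the units of the state.
- robot.get_state(): the state, without advancing time (a new reading comes with each control period).
- robot.read_camera(name): name is "scene" or "top" or "wrist"; returns a dict with "img" (420x560x3 uint8, red, green, blue), "mtx" (3x3 intrinsics, pixels), "R" (3x3) and "t" (3): a world point X has camera coordinates R X + t; the wrist camera has in their place "mount" (4x4, takes a point from camera to tool coordinates, whose origin is the TCP and whose axes are the tool frame's). Camera axes: x right, y down, z forward; pixel columns grow to the right and rows downward; lengths in m; the calibration is good to about 2 mm. A picture is of the moment at which its call begins: read the wrist's pose just before it. There is no depth.
- robot.finish_job(): hands the job in, once; it reports no verdict.
The state is a dict: "time_s": time; "joint_positions": joint angles; "joint_velocities": joint speeds; "tau": joint torques, N m; "eef_pos": TCP position; "eef_rot": TCP orientation; "contact_force": force on the tool from outside, world axes, zero at the start; "torque": the same for the moment, N m; "gripper_width": finger opening in m.
Only numpy, scipy, OpenCV 4.12 (cv2) and the standard library are available. Lean on these libraries where they do the work, as an engineer would, in place of code of your own. Each camera call takes 0.05 s, during which the arm holds its last target. There are 200 camera calls.

## Working session

There is one attempt and no reset: what is moved stays moved. The work goes in short steps, Python scripts to look and compute and a tool call to move; the robot and the scene stay as the last step left them, time stands still between calls to the robot, and variables do not carry over. Pictures are saved under pics/ and viewed, about 8 in all and at most 12, crops included, and the job is handed in when it is done.

Besides the shell and the picture viewer there is one more tool, called as name(argument=value, ...) on one line, values as JSON. move_arm: Moves the arm, as the interface text tells. Its arguments: {"type":"object","properties":{"moves":{"type":"array"},"squeeze":{"type":"number"}},"required":["moves"]}

```bash
mkdir -p pics; python3 - <<'E'
from plant import robot
import cv2,pickle
s=robot.get_state();print(s['eef_pos'],s['eef_rot'],s['gripper_width'],s['time_s'])
for n in['scene','top']:
    c=robot.read_camera(n);pickle.dump(c,open(f'pics/{n}.pkl','wb'));cv2.imwrite(f'pics/{n}0.png',cv2.resize(c['img'][:,:,::-1],(784,588)))
    print(n,c['mtx'],c['R'],c['t'])
E
```

```text
[0.28531315 0.58357099 0.23866123] [-3.14155844e+00  1.26088694e-03  1.11601822e+00] 0.08533762989986499 0.0
scene [[454.38583512   0.         287.77569371]
 [  0.         454.38583512 208.81453227]
 [  0.           0.           1.        ]] [[ 0.63347387 -0.77358912  0.01645384]
 [-0.5914389  -0.49780745 -0.63434042]
 [ 0.49890969  0.39210664 -0.77287871]] [-0.18687663  0.45358634  0.804496  ]
top [[395.49838746   0.         285.2164645 ]
 [  0.         395.49838746 212.92310886]
 [  0.           0.           1.        ]] [[ 0.00776233 -0.99990379 -0.01149573]
 [-0.98501234 -0.00566478 -0.17239083]
 [ 0.17230912  0.01266159 -0.98496155]] [0.19659306 0.54734271 1.1157857 ]
```

View pics/top0.png

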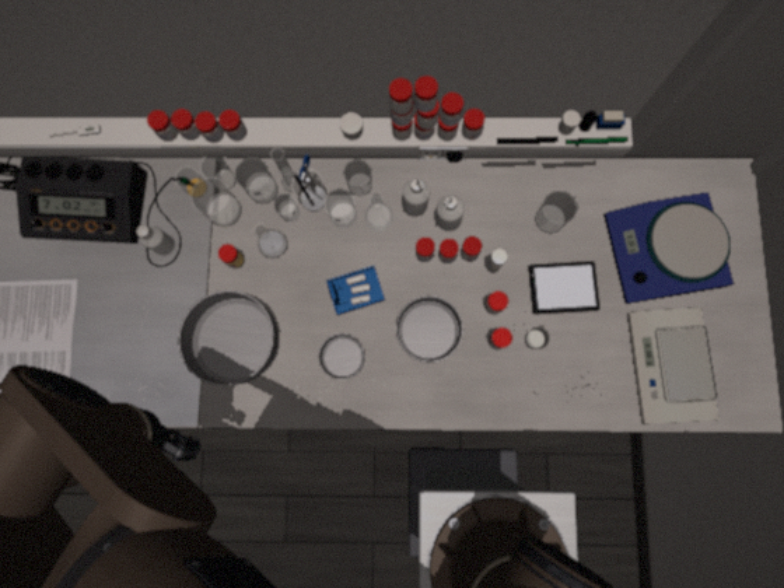

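View pics/scene0.png

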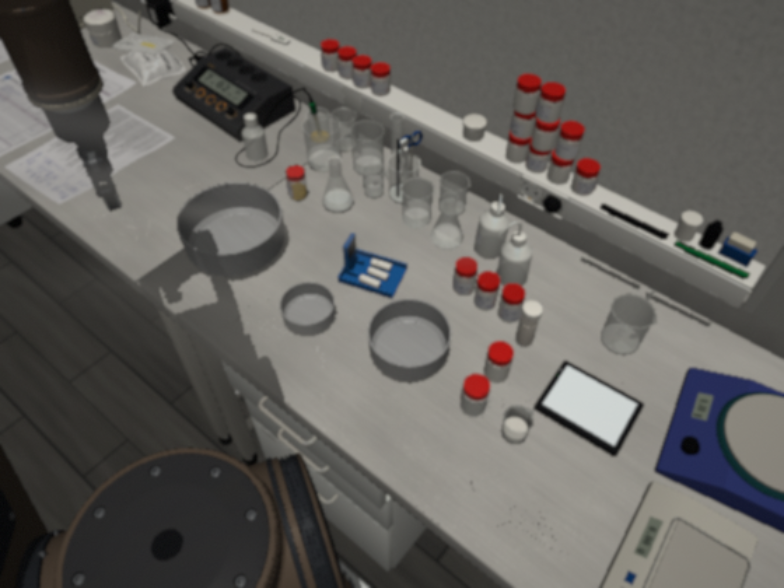

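The top view shows the tray at (356,291) with its grip at the left (world +y) end and its open end to the right. The middle dish is at (429,328), the jars at (498,301) and (501,338), the vial at (499,259) and the pad at (564,287). The scene view agrees. Next I measure these.

```bash
cat > h.py <<'E'
import numpy as np,cv2,pickle
from scipy.optimize import minimize
C={n:pickle.load(open(f'pics/{n}.pkl','rb')) for n in['scene','top']}
def proj(c,X): 
    p=(np.atleast_2d(X)@c['R'].T+c['t'])@c['mtx'].T; return p[:,:2]/p[:,2:]
def ray(c,uv,z):
    uv=np.atleast_2d(np.float64(uv)); d=np.c_[uv,np.ones(len(uv))]@np.linalg.inv(c['mtx']).T@c['R']; o=-c['R'].T@c['t']
    return o+d*((z-o[2])/d[:,2])[:,None]
def box(a,b): return np.array([[x,y,z] for x in(a[0],b[0]) for y in(a[1],b[1]) for z in(a[2],b[2])])
TRAY=[box((-.04,-.055,0),(.04,.055,.003)),box((-.04,-.055,0),(-.037,.055,.016)),box((.037,-.055,0),(.04,.055,.016)),box((-.04,.052,0),(.04,.055,.016)),box((-.02,.039,0),(.02,.051,.08))]
def rz(a): return np.array([[np.cos(a),-np.sin(a),0],[np.sin(a),np.cos(a),0],[0,0,1]])
def render(c,boxes,x,y,a,z=0):
    m=np.zeros((420*2,560*2),np.uint8)
    for b in boxes: cv2.fillConvexPoly(m,cv2.convexHull(np.int32(np.round(proj(c,b@rz(a).T+[x,y,z])*2*16))),255,shift=4)
    return m
E
python3 - <<'E'
from h import *
M={}
for n,c in C.items():
    hsv=cv2.cvtColor(c['img'],cv2.COLOR_RGB2HSV); m=cv2.inRange(hsv,(95,130,40),(125,255,255))
    k,l,s,ce=cv2.connectedComponentsWithStats(m)
    g=(np.array([356,291]) if n=='top' else np.array([375,270]))/1.4
    i=min([i for i in range(1,k) if s[i,4]>150],key=lambda i:np.hypot(*(ce[i]-g))); m=np.uint8(l==i)*255
    m=cv2.morphologyEx(m,cv2.MORPH_CLOSE,np.ones((7,7)))
    M[n]=cv2.resize(m,None,fx=2,fy=2,interpolation=cv2.INTER_LINEAR)>127; print(n,s[i])
def cost(p):
    r=0
    for n in C:
        a=render(C[n],TRAY,p[0]/100,p[1]/100,p[2]/10)>0; r+=1-(a&M[n]).sum()/(a|M[n]).sum()
    return r
x0=ray(C['top'],[[356/1.4,291/1.4]],.005)[0];print(x0)
best=min((minimize(cost,[x0[0]*100,x0[1]*100,a],method='Nelder-Mead',options=dict(initial_simplex=np.array([[x0[0]*100,x0[1]*100,a]]+[[x0[0]*100+2*(i==0),x0[1]*100+2*(i==1),a+2*(i==2)] for i in range(3)]))) for a in(13,15,17,19)),key=lambda r:r.fun)
print('tray',best.x/[100,100,10],best.fun)
for n,c in C.items():
    g=cv2.cvtColor(c['img'],cv2.COLOR_RGB2GRAY)
    k,l,s,ce=cv2.connectedComponentsWithStats(cv2.inRange(g,200,255))
    gp=np.array([564,287] if n=='top' else [590,405])/1.4
    i=l[int(gp[1]),int(gp[0])];print(n,'glassval',g[int(gp[1]),int(gp[0])],s[i])
    ct=cv2.findContours(np.uint8(l==i),0,1)[0][0][:,0]
    W=ray(c,ct,.016);r=cv2.minAreaRect(np.float32(W[:,:2]*1000));print('pad',r,cv2.boxPoints(r).round().tolist())
t=C['top'];s=C['scene']
for nm,uv,z in[('jar1',(498,300),.066),('jar2',(501,337),.066),('vial',(499,256),.092),('smallbeaker',(536,338),.04),('row1',(425,247),.066),('row2',(448,248),.066),('row3',(471,246),.066)]: print(nm,ray(t,np.array(uv)/1.4,z)[0].round(3))
for nm,uv,z in[('jar1',(500,353),.066),('jar2',(477,386),.066),('vial',(532,309),.092),('sb',(517,415),.051)]: print('sc',nm,ray(s,np.array(uv)/1.4,z)[0].round(3))
print('dish',ray(t,np.array([[398,328],[460,328],[429,299],[429,360]])/1.4,.055).round(3).tolist())
print('dish sc',ray(s,np.array([[369,338],[450,338],[410,303],[410,373]])/1.4,.055).round(3).tolist())
E
```

```text
scene [243 180  47  32 599]
top [234 191  40  33 556]
[0.56886357 0.29581567 0.005     ]
tray [0.56669897 0.29553321 0.3473281 ] 0.7381188397634469
scene glassval 211 [ 390  263   63   53 1725]
pad ((578.56005859375, -154.0817108154297), (83.41201782226562, 118.48139953613281), 3.5992541313171387) [[533.0, -98.0], [541.0, -216.0], [624.0, -211.0], [616.0, -92.0]]
top glassval 182 [     0      0    560    420 235200]
pad ((617.73583984375, 234.8006591796875), (1869.8883056640625, 1313.3111572265625), 89.92604064941406) [[-40.0, -699.0], [1273.0, -701.0], [1276.0, 1169.0], [-38.0, 1171.0]]
jar1 [ 0.54  -0.004  0.066]
jar2 [ 0.464 -0.008  0.066]
vial [ 0.627 -0.004  0.092]
smallbeaker [ 0.465 -0.086  0.04 ]
row1 [0.652 0.147 0.066]
row2 [0.65  0.099 0.066]
row3 [0.655 0.05  0.066]
sc jar1 [ 0.535 -0.003  0.066]
sc jar2 [ 0.461 -0.01   0.066]
sc vial [ 0.624 -0.002  0.092]
sc sb [ 0.467 -0.082  0.051]
dish [[0.482, 0.202, 0.055], [0.483, 0.074, 0.055], [0.543, 0.138, 0.055], [0.416, 0.138, 0.055]]
dish sc [[0.428, 0.182, 0.055], [0.514, 0.08, 0.055], [0.528, 0.176, 0.055], [0.419, 0.088, 0.055]]
```

```bash
python3 - <<'E'
from h import *
M={}
for n,c in C.items():
    I=cv2.resize(c['img'],None,fx=2,fy=2,interpolation=cv2.INTER_CUBIC).astype(int)
    m=np.uint8((I[...,2]-I[...,0]>30))*255
    g=(np.array([356,291]) if n=='top' else np.array([375,270]))/.7
    w=np.zeros_like(m);cv2.circle(w,tuple(np.int32(g)),75,255,-1);m&=w
    m=cv2.morphologyEx(m,cv2.MORPH_CLOSE,np.ones((19,19)));M[n]=m>0;print(n,(m>0).sum())
def cost(p):
    r=0
    for n in C:
        a=render(C[n],TRAY,p[0]/100,p[1]/100,p[2]/10)>0; r+=1-(a&M[n]).sum()/(a|M[n]).sum()
    return r
rs=[]
for a in(1,2.5,4):
    x0=np.array([56.8,29.5,a]);rs.append(minimize(cost,x0,method='Nelder-Mead',options=dict(initial_simplex=np.vstack([x0,x0+np.diag([1.5,1.5,1.5])]))))
b=min(rs,key=lambda r:r.fun);print('tray',b.x/[100,100,10],[r.fun for r in rs],b.x)
p=b.x/[100,100,10]
# glass in top
c=C['top'];g=cv2.cvtColor(c['img'],cv2.COLOR_RGB2GRAY)
k,l,s,ce=cv2.connectedComponentsWithStats(cv2.inRange(g,120,255));i=l[205,403]
for n,th,uv in(('top',110,(403,205)),('scene',120,(421,289))):
    c=C[n];g=cv2.resize(cv2.cvtColor(c['img'],cv2.COLOR_RGB2GRAY),None,fx=4,fy=4,interpolation=cv2.INTER_CUBIC)
    for th in(100,120,140):
        k,l,s,ce=cv2.connectedComponentsWithStats(cv2.inRange(g,th,255));i=l[uv[1]*4,uv[0]*4]
        ct=cv2.findContours(np.uint8(l==i),0,1)[0][0][:,0]/4-.375
        r=cv2.minAreaRect(np.float32(ray(c,ct,.016)[:,:2]*1000));print('pad',n,th,r)
out=[]
for n,c in C.items():
    im=cv2.resize(c['img'][:,:,::-1],None,fx=2,fy=2)
    ct=cv2.findContours(render(c,TRAY,*p),0,2)[0];cv2.drawContours(im,ct,-1,(0,255,255),1)
    t=np.linspace(0,2*np.pi,60)
    for x,y,R,z in((.48,.138,.07,.055),(.538,-.003,.0215,.066),(.463,-.009,.0215,.066),(.626,-.003,.017,.092)):
        cv2.polylines(im,[np.int32(proj(c,np.c_[x+R*np.cos(t),y+R*np.sin(t),z+0*t])*2)],True,(0,255,0),1)
    o=np.int32(proj(c,[.54,.13,.03])[0]*2);im=im[o[1]-170:o[1]+170,max(0,o[0]-250):o[0]+250];out.append(im[:,:390])
cv2.imwrite('pics/ov.png',np.hstack(out))
E
```

```text
scene 3857
top 3623
tray [0.57083566 0.29710817 0.34687171] [np.float64(0.36761133115300637), np.float64(0.3697346793717965), np.float64(0.3687959049609948)] [57.08356641 29.71081664  3.46871708]
pad top 100 ((579.555908203125, -156.1337432861328), (93.0268325805664, 126.95193481445312), 3.6456499099731445)
pad top 120 ((579.563232421875, -156.09097290039062), (91.35607147216797, 125.25839233398438), 3.508424758911133)
pad top 140 ((579.4981689453125, -156.0885009765625), (89.84491729736328, 123.53898620605469), 3.5987465381622314)
pad scene 100 ((578.5584716796875, -153.66641235351562), (94.56269836425781, 127.62901306152344), 3.6530025005340576)
pad scene 120 ((578.617919921875, -153.81784057617188), (92.9509506225586, 126.11341094970703), 3.735856294631958)
pad scene 140 ((578.5961303710938, -153.833984375), (91.45038604736328, 124.92205047607422), 3.636765480041504)
```

View pics/ov.png

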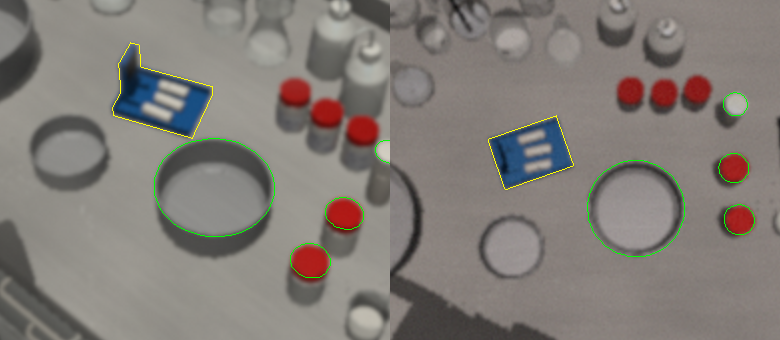

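The overlay matches the tray, dish rim, jars and vial. The pad is at (579,-155) mm, yaw 3.6°. Now I move above the grip and check wrist feasibility for the tip.

move_arm(moves=[[[0, 27, -24.4, -9, 0, 0, 46], [0, 27, -24.4, -9, 0, 0, 46], [0, 27, -24.4, -9, 0, 0, 46], [0, 27, -24.4, -9, 0, 0, 46], [0, 27, -24.4, -9, 0, 0, 46], [0, 27, -24.4, -9, 0, 0, 46], [0, 27, -24.4, -9, 0, 0, 46], [0, 27, -24.4, -9, 0, 0, 46], [0, 27, -24.4, -9, 0, 0, 46], [0, 27, -24.4, -9, 0, 0, 46]]], squeeze=60)

```text
time_s: 0.93
eef_pos: [0.5582, 0.3362, 0.1477]
eef_rot: [-3.141, 0.001, 1.917]
contact_force: [-0.5, -0.6, -0.2]
gripper_width: 0.085
```

move_arm(moves=[[[0, 0, 0, 0, 0, 0, 0], [0, 0, 0, 0, 0, 0, 0]]])

```text
time_s: 1.1
eef_pos: [0.5557, 0.339, 0.1486]
eef_rot: [-3.14, 0.0, 1.917]
contact_force: [0.0, -0.0, 0.2]
gripper_width: 0.0854
```

```bash
python3 - <<'E'
from h import *
from plant import robot
from scipy.spatial.transform import Rotation as Ro
s=robot.get_state();print(s['time_s'],s['eef_pos'].round(4),s['eef_rot'].round(4),s['joint_positions'].round(3))
w=robot.read_camera('wrist');R=Ro.from_euler('xyz',s['eef_rot']).as_matrix()
Tm=np.eye(4);Tm[:3,:3]=R;Tm[:3,3]=s['eef_pos'];Tc=Tm@w['mount'];Ri=Tc[:3,:3].T
c=dict(img=w['img'],mtx=w['mtx'],R=Ri,t=-Ri@Tc[:3,3]);pickle.dump(c,open('pics/w.pkl','wb'))
im=w['img'][:,:,::-1].copy()
p=(.571,.297,.347)
for b in TRAY[-1:]+TRAY[:1]:
    q=b@rz(p[2]).T+[p[0],p[1],0];cv2.polylines(im,[cv2.convexHull(np.int32(proj(c,q)))],True,(0,255,255),1)
cv2.imwrite('pics/w.png',im)
for q1,P,yaw in((16,110,16),(16,95,16),(16,125,16),(25,110,20)):
  for fl in(0,180):
    D=Ro.from_rotvec(np.radians(48)*np.array([np.cos(np.radians(yaw)),np.sin(np.radians(yaw)),0]))*Ro.from_euler('xyz',[180,0,90+yaw+fl],degrees=True)
    W=Ro.from_euler('y',-P,degrees=True)*Ro.from_euler('z',-q1,degrees=True)*D
    e=W.as_euler('ZYZ',degrees=True);print(q1,P,fl,e[0],e[1],(e[2]-180+180)%360-180)
E
```

```text
1.1 [0.5557 0.339  0.1486] [-3.1403e+00  1.0000e-04  1.9167e+00] [ 0.501  0.577  1.675  0.     0.891 -1.416]
16 110 0 49.765338259334186 76.77026236587729 -105.13534394255117
16 110 180 49.76533825933418 76.7702623658773 74.86465605744877
16 95 0 48.10860158242978 86.65669482818738 -93.71994950107722
16 95 180 48.10860158242976 86.65669482818738 86.28005049892272
16 125 0 53.588708889759125 67.4308891204121 -117.4904674547374
16 125 180 53.58870888975913 67.4308891204121 62.50953254526257
25 110 0 50.668393480338814 73.15884138228594 -102.02290647105887
25 110 180 50.6683934803388 73.15884138228594 77.97709352894111
```

View pics/w.png

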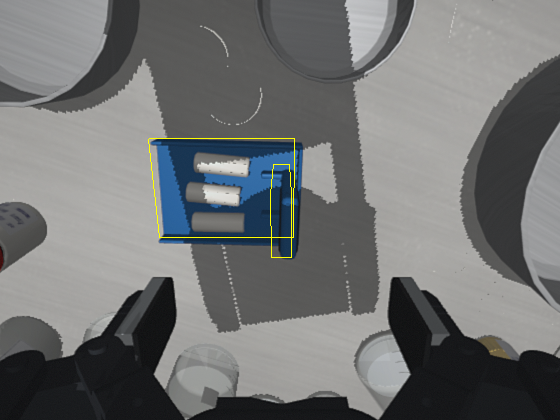

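The wrist view shows the tray about 3–4 mm further along its +y than the model: the grip plate is at u 280–298 against the model's 271–292. I correct for that, descend and grip.

move_arm(moves=[[[0, -0.15, 0.35, -4, 0, 0, 0], [0, -0.15, 0.35, -7, 0, 0, 0], [0, -0.15, 0.35, -9, 0, 0, 0], [0, -0.15, 0.35, -9.95, 0, 0, 0], [0, -0.15, 0.35, -9.95, 0, 0, 0], [0.5, -0.15, 0.35, -9.95, 0, 0, 0], [0.8, -0.15, 0.35, -9.95, 0, 0, 0], [1, -0.15, 0.35, -9.95, 0, 0, 0], [1, -0.15, 0.35, -9.95, 0, 0, 0], [1, -0.15, 0.35, -9.95, 0, 0, 0]]], squeeze=60)

```text
time_s: 1.98
eef_pos: [0.5545, 0.3437, 0.0508]
eef_rot: [3.14, -0.0, 1.919]
contact_force: [-1.1, -0.3, 0.1]
gripper_width: 0.0257
```

move_arm(moves=[[[1, 0, 0, 0, 0, 0, 0], [1, 0, 0, 0, 0, 0, 0], [1, 0, 0, 0, 0, 0, 0], [1, 0, 0, 0, 0, 0, 0]]])

```text
time_s: 2.32
eef_pos: [0.5543, 0.3435, 0.0504]
eef_rot: [3.141, -0.0, 1.919]
contact_force: [-0.8, -0.1, 6.2]
gripper_width: 0.0112
```

move_arm(moves=[[[1, 0, 0, 0.5, 0, 0, 0], [1, 0, 0, 1.5, 0, 0, 0], [1, 0, 0, 3, 0, 0, 0], [1, 0, 0, 4.5, 0, 0, 0], [1, 0, 0, 6, 0, 0, 0], [1, 0, 0, 7.5, 0, 0, 0], [1, 0, 0, 9, 0, 0, 0], [1, 0, 0, 10, 0, 0, 0], [1, 0, 0, 10, 0, 0, 0], [1, 0, 0, 10, 0, 0, 0]]])

```text
time_s: 3.15
eef_pos: [0.5542, 0.3435, 0.1503]
eef_rot: [3.141, -0.0, 1.919]
contact_force: [-0.0, -0.1, -1.9]
gripper_width: 0.0112
```

```bash
cat >> h.py <<'E'
from scipy.spatial.transform import Rotation as Ro
def wrist(robot,p=None,name='w',tilt=0):
    s=robot.get_state();print(s['time_s'],s['eef_pos'].round(4),s['eef_rot'].round(4),s['joint_positions'].round(3),s['gripper_width'],s['contact_force'].round(1))
    w=robot.read_camera('wrist')
    Tm=np.eye(4);Tm[:3,:3]=Ro.from_euler('xyz',s['eef_rot']).as_matrix();Tm[:3,3]=s['eef_pos'];Tc=Tm@w['mount'];Ri=Tc[:3,:3].T
    c=dict(img=w['img'],mtx=w['mtx'],R=Ri,t=-Ri@Tc[:3,3],Tm=Tm);im=w['img'][:,:,::-1].copy()
    # tray in tool frame: tray y = tool x, tray z = -tool z, grip 60 mm at 11 mm behind TCP
    A=np.array([[0,1,0],[1,0,0],[0,0,-1.]])  # tray->tool
    for b in TRAY:
        q=(b-[0,.045,.06])@A.T+[0,0,-.011];q=q@Tm[:3,:3].T+Tm[:3,3]
        cv2.polylines(im,[cv2.convexHull(np.int32(proj(c,q)))],True,(0,255,255),1)
    cv2.imwrite(f'pics/{name}.png',im);return s,c
E
python3 - <<'E'
from h import *
from plant import robot
wrist(robot,name='w1')
E
```

```text
3.15 [0.5542 0.3435 0.1503] [ 3.1406e+00 -1.0000e-04  1.9188e+00] [ 0.508  0.575  1.673 -0.     0.892 -1.41 ] 0.011238918501856755 [-0.  -0.1 -1.9]
```

View pics/w1.png

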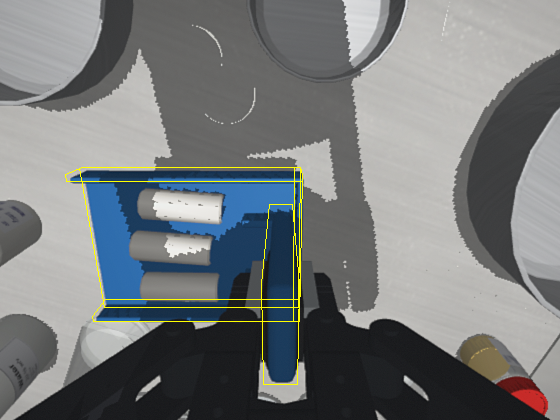

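The tray sits in the fingers exactly as modelled and all three bars are on it. Next I carry it to the dish.

move_arm(moves=[[[1, -0.7, -0.5, 0, 0, 0, 0], [1, -2, -1.5, 0, 0, 0, 0], [1, -3.6, -2.7, 0, 0, 0, 0], [1, -5.2, -3.9, 0, 0, 0, 0], [1, -6.8, -5.1, 0, 0, 0, 0], [1, -8.4, -6.3, 0, 0, 0, 0], [1, -10, -7.5, 0, 0, 0, 0], [1, -11.2, -8.4, 0, 0, 0, 0], [1, -11.7, -8.8, 0, 0, 0, 0], [1, -11.7, -8.8, 0, 0, 0, 0]]])

```text
time_s: 4.03
eef_pos: [0.4354, 0.2544, 0.1493]
eef_rot: [-3.14, 0.0, 1.919]
contact_force: [1.9, -0.4, -1.6]
gripper_width: 0.0112
```

move_arm(moves=[[[1, 0.2, -0.5, 0.5, 5.64, 2.04, 0], [1, 0.4, -1.1, 1.1, 11.3, 4.1, 0], [1, 0.65, -1.8, 1.6, 16.9, 6.1, 0], [1, 0.93, -2.6, 2.0, 22.6, 8.2, 0], [1, 1.25, -3.4, 2.4, 28.2, 10.2, 0], [1, 1.57, -4.3, 2.7, 33.8, 12.3, 0], [1, 1.9, -5.3, 3.0, 39.5, 14.3, 0], [1, 2.3, -6.3, 3.3, 45.1, 16.3, 0], [1, 2.3, -6.3, 3.3, 45.1, 16.3, 0], [1, 2.3, -6.3, 3.3, 45.1, 16.3, 0]]])

```text
time_s: 4.87
eef_pos: [0.4613, 0.1909, 0.1812]
eef_rot: [-3.14, -0.837, 1.914]
contact_force: [0.6, 0.4, -0.4]
gripper_width: 0.0112
```

move_arm(moves=[[[1, 0, 0, 0, 0, 0, 0], [1, 0, 0, 0, 0, 0, 0], [1, 0, 0, 0, 0, 0, 0], [1, 0, 0, 0, 0, 0, 0], [1, 0, 0, 0, 0, 0, 0], [1, 0, 0, 0, 0, 0, 0], [1, 0, 0, 0, 0, 0, 0]]])

```text
time_s: 5.45
eef_pos: [0.4599, 0.1927, 0.183]
eef_rot: [3.14, -0.837, 1.92]
contact_force: [-1.2, 0.0, -0.8]
gripper_width: 0.0112
```

```bash
python3 - <<'E'
from h import *
from plant import robot
s,c=wrist(robot,name='w2')
t=robot.read_camera('scene')['img'][130:330,150:450,::-1]
a=cv2.imread('pics/w2.png');b=cv2.resize(t,(510,340));cv2.imwrite('pics/c2.png',np.hstack([cv2.resize(a,(290,218),interpolation=3) if 0 else cv2.copyMakeBorder(cv2.resize(a,(290,218)),0,122,0,0,0),b]))
E
```

```text
5.45 [0.4599 0.1927 0.183 ] [ 3.1397 -0.8366  1.9204] [-0.165  0.59   1.957  0.763  1.212 -2.595] 0.011187695149772817 [-1.2  0.  -0.8]
```

View pics/c2.png

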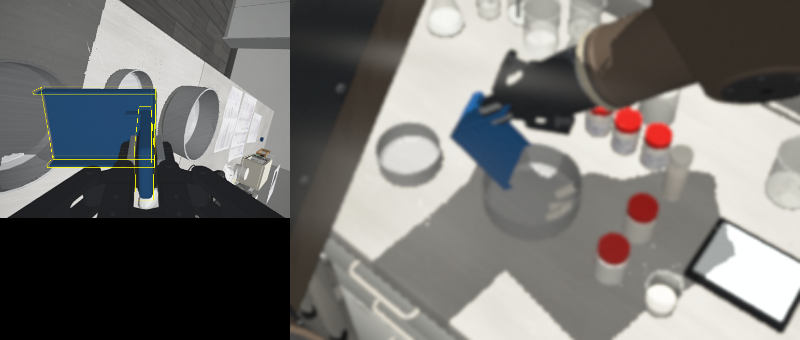

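The wrist view shows the tray empty. In the scene view the bars lie by the dish's far wall at about (565,195). I level the tray while raising it, then carry it high.

move_arm(moves=[[[1, -0.4, 1.0, 0.5, -5.64, -2.04, 0], [1, -0.73, 2.0, 0.8, -11.3, -4.1, 0], [1, -1.05, 2.9, 1, -16.9, -6.1, 0], [1, -1.4, 3.7, 1.2, -22.6, -8.2, 0], [1, -1.65, 4.5, 1.4, -28.2, -10.2, 0], [1, -1.9, 5.2, 1.6, -33.8, -12.3, 0], [1, -2.1, 5.8, 1.7, -39.5, -14.3, 0], [1, -2.3, 6.3, 1.7, -45.1, -16.3, 0], [1, -2.3, 6.3, 1.7, -45.1, -16.3, 0], [1, -2.3, 6.3, 1.7, -45.1, -16.3, 0]]])

```text
time_s: 6.38
eef_pos: [0.436, 0.2571, 0.1999]
eef_rot: [-3.141, -0.001, 1.923]
contact_force: [-1.1, 0.2, -2.8]
gripper_width: 0.0113
```

```bash
python3 - <<'E'
from h import *
from plant import robot
s,c=wrist(robot,name='w3')
t=robot.read_camera('top')['img'];cv2.imwrite('pics/t3.png',cv2.resize(t[170:290,230:430,::-1],None,fx=4,fy=4,interpolation=2))
E
```

```text
6.3833 [0.436  0.2571 0.1999] [-3.1414e+00 -7.0000e-04  1.9235e+00] [ 4.720e-01  3.300e-01  1.964e+00  1.000e-03  8.480e-01 -1.452e+00] 0.01126192096883191 [-1.1  0.2 -2.8]
```

View pics/t3.png

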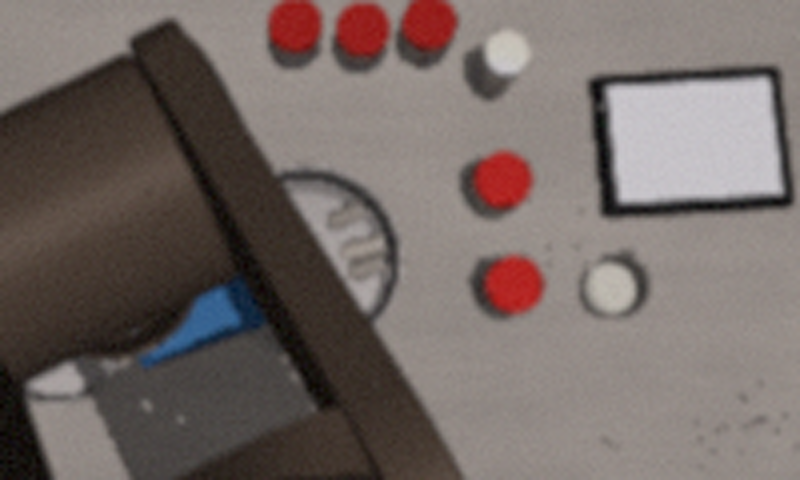

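All three bars are visible in the dish at about (345,220), (360,250) and (365,265). Now I carry the tray over at height.

move_arm(moves=[[[1, 0.5, -1.5, 0.5, 0, 0, -1], [1, 2, -5, 0.5, 0, 0, -3], [1, 3.4, -9, 0.5, 0, 0, -5], [1, 4.9, -13, 0.5, 0, 0, -7], [1, 6.5, -17, 0.5, 0, 0, -9], [1, 8, -21, 0.5, 0, 0, -11], [1, 9.5, -25, 0.5, 0, 0, -13], [1, 11, -29, 0.5, 0, 0, -15], [1, 12.5, -33, 0.5, 0, 0, -16], [1, 14, -36.7, 0.5, 0, 0, -16.5]]])

```text
time_s: 7.32
eef_pos: [0.5743, -0.1103, 0.2044]
eef_rot: [-3.141, -0.003, 1.627]
contact_force: [1.4, 0.9, -0.9]
gripper_width: 0.0111
```

move_arm(moves=[[[1, 0, 0, 0, 0, 0, 0], [1, 0, 0, 0, 0, 0, 0], [1, 0, 0, -1, 0, 0, 0], [1, 0, 0, -2.5, 0, 0, 0], [1, 0, 0, -4, 0, 0, 0], [1, 0, 0, -5, 0, 0, 0], [1, 0, 0, -5, 0, 0, 0], [1, 0, 0, -5, 0, 0, 0]]])

```text
time_s: 7.98
eef_pos: [0.5742, -0.1058, 0.1543]
eef_rot: [-3.14, -0.001, 1.631]
contact_force: [0.4, -0.1, -0.2]
gripper_width: 0.0112
```

```bash
python3 - <<'E'
from h import *
from plant import robot
s,c=wrist(robot,name='w4');R=c['Tm'][:3,:3]
# tray origin rel grip (0,-.045,-.06) -> tool (-.045,0,.06-.011)
o=s['eef_pos']+R@[-.045,0,.049];print('tray',o.round(4),np.degrees(np.arctan2(R[1,0],R[0,0]))-90)
t=robot.read_camera('top')['img'];cv2.imwrite('pics/t4.png',np.hstack([cv2.resize(cv2.imread('pics/w4.png'),(400,300)),cv2.resize(t[165:285,290:450,::-1],(400,300))]))
E
```

```text
7.9833 [ 0.5742 -0.1058  0.1543] [-3.1402e+00 -8.0000e-04  1.6314e+00] [-2.340e-01  4.880e-01  1.832e+00  1.000e-03  8.230e-01 -1.866e+00] 0.011190753246194975 [ 0.4 -0.1 -0.2]
tray [ 0.5769 -0.1506  0.1052] 3.4729954764856643
```

View pics/t4.png

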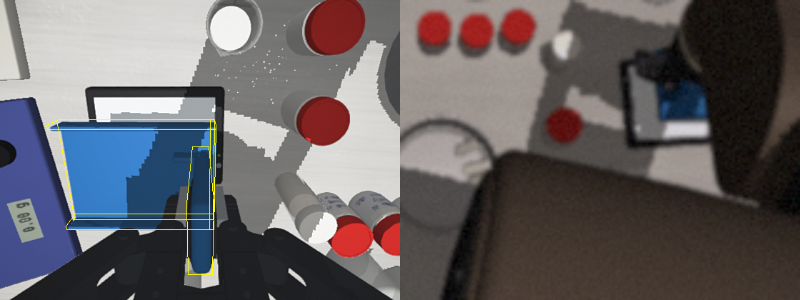

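```bash
python3 - <<'E'
from h import *
from plant import robot
s,c=wrist(robot,name='w5');im=cv2.imread('pics/w5.png')
for z,h in((.016,(.055,.072)),(.016,(.045,.062))):
    q=np.array([[-h[0],-h[1],z],[h[0],-h[1],z],[h[0],h[1],z],[-h[0],h[1],z]])@rz(np.radians(3.6)).T+[.579,-.155,0]
    p=proj(c,q);print(p.round());cv2.polylines(im,[np.int32(p)],True,(0,255,0),1)
cv2.imwrite('pics/w5.png',cv2.resize(im[100:350,60:360],None,fx=2,fy=2))
E
```

```text
8.0833 [ 0.5752 -0.1061  0.1553] [ 3.1409 -0.      1.6313] [-0.234  0.487  1.83   0.     0.824 -1.866] 0.011457512415599178 [ 0.5 -0.1 -1.2]
[[114. 121.]
 [133. 258.]
 [309. 258.]
 [313. 121.]]
[[129. 135.]
 [144. 247.]
 [297. 247.]
 [299. 134.]]
```

View pics/w5.png

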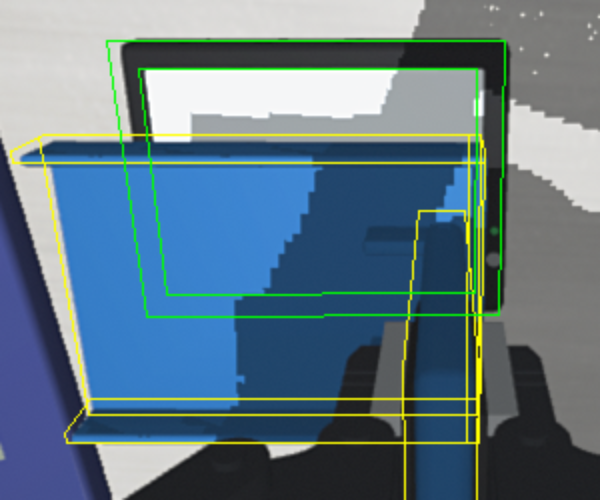

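The projected glass outline agrees with the picture to about 2 mm, and the tray outline too. I correct y and descend.

move_arm(moves=[[[1, 0, -0.2, 0, 0, 0, 0], [1, 0.1, -0.4, -1, 0, 0, 0], [1, 0.1, -0.4, -2.5, 0, 0, 0], [1, 0.1, -0.4, -4, 0, 0, 0], [1, 0.1, -0.4, -5.5, 0, 0, 0], [1, 0.1, -0.4, -6.5, 0, 0, 0], [1, 0.1, -0.4, -7, 0, 0, 0], [1, 0.1, -0.4, -7.3, 0, 0, 0], [1, 0.1, -0.4, -7.3, 0, 0, 0], [1, 0.1, -0.4, -7.3, 0, 0, 0]]])

```text
time_s: 8.97
eef_pos: [0.5763, -0.1104, 0.0822]
eef_rot: [3.141, 0.0, 1.631]
contact_force: [-0.3, 0.0, -2.0]
gripper_width: 0.0114
```

move_arm(moves=[[[1, 0, 0, 0, 0, 0, 0], [1, 0, 0, 0, 0, 0, 0], [1, 0, 0, 0, 0, 0, 0], [1, 0, 0, 0, 0, 0, 0], [1, 0, 0, 0, 0, 0, 0], [1, 0, 0, 0, 0, 0, 0]]])

```text
time_s: 9.47
eef_pos: [0.576, -0.1103, 0.0819]
eef_rot: [3.141, 0.0, 1.631]
contact_force: [-0.8, -0.1, -2.6]
gripper_width: 0.0111
```

```bash
python3 - <<'E'
from h import *
from plant import robot
s,c=wrist(robot,name='w6');R=c['Tm'][:3,:3]
o=s['eef_pos']+R@[-.045,0,.049];print('tray',o.round(4),np.degrees(np.arctan2(R[1,0],R[0,0]))-90,'vel',abs(s['joint_velocities']).max())
t=robot.read_camera('top')['img'];u=robot.read_camera('scene')['img']
cv2.imwrite('pics/t6.png',np.hstack([cv2.resize(cv2.imread('pics/w6.png')[60:360],(270,290)),cv2.resize(t[165:285,270:430,::-1],(265,290)),cv2.resize(u[190:350,240:480,::-1],(265,290))]))
E
```

```text
9.4667 [ 0.576  -0.1103  0.0819] [3.1414e+00 1.0000e-04 1.6309e+00] [-0.241  0.591  1.875 -0.     0.675 -1.872] 0.011072108433246542 [-0.8 -0.1 -2.6]
tray [ 0.5787 -0.1553  0.0329] 3.4419457551443315 vel 0.0016909612317519613
```

View pics/t6.png

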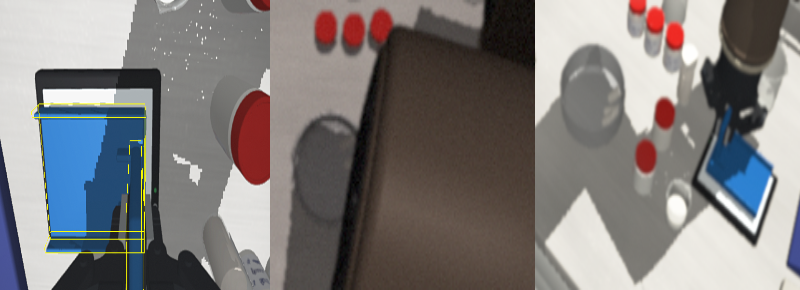

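```bash
python3 - <<'E'
from plant import robot
print(robot.finish_job())
E
```

```text
the job is handed in; nothing more can be done
None
```

I gripped the tray, tipped the three bars into the middle dish at 48°, carried the empty tray over the jars and vial, and handed the job in at about 9.6 s with it hovering over the light pad. `finish_job` gives no verdict.

Last checks before handing in:
- **Tray position:** centre at (0.579, -0.155) m, within about 1 mm of where I measured the glass, and squared up to within 0.2°.
- **Height:** about 15.5 mm above the glass, going by the tool height when I gripped the tray on the worktop. The nominal grip geometry gives 16.9 mm; both are within 10 to 20 mm.
- **Level, still and held:** it was level and the joints were still. The fingers held the grip at 11 mm with a 60 N squeeze set, and the force readings showed no sign of touching the pad.
- **Jars and vial:** upright and in place in the last scene image.
- **Bars:** I saw all three in the dish in the top view right after tipping. In the final views the arm hid or shadowed the dish, so I could not count them again.

In the last close look before lowering, the measured outlines of the tray and glass differed from the camera picture by about 2 mm, within the calibration error.

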